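# One click up on the tube mixer

## Task

Blood tubes are lying on the roller mixer: put it one speed up. With a fingertip pressed on the large knurled dial, turn the dial clockwise (seen from above) until it clicks into the next setting, just one click on from where it is, and then let go of it. Leave the pot, the bottle, the tube rack and the glove box where they stand.

Things in the scene. Friction and masses are not known exactly. Their poses are not given: they have to be found in the camera images.
- mixer: White tube roller mixer, fixed, 260 (x) x 300 (y) mm; origin at the centre of its underside, x away from its front. Front part (x -119 to +3 mm): flat grey deck 71 mm above the table, with the dial in the middle. Rear (x > 15 mm): three black rollers along y with closed blood tubes on them, up to 107 mm above the table. Place and yaw vary.
- speed_dial: Black knurled dial, vertical axis, flat top, 92 mm wide (too wide to pinch), 18 mm thick. Origin: centre of its top, 96 mm above the table, 55 mm in front (-x) of the mixer's origin; this frame does not turn with it. On a spring: sinks from 3 N on, 4 mm at 9 N, and comes back. Grippy: a fingertip pressed on the top near the rim with 5 to 9 N and moved in an arc drags it.
- setting (a joint): Dial angle, rad, growing clockwise seen from above. Five click settings: 0, 0.785, 1.571, 2.356, 3.142 (45 degrees apart; stops just beyond the end ones). It starts resting in the first or second. Turning out of a click takes up to 0.045 N m; past halfway to the next setting the dial pulls itself into it when let go.
- dial_mark (a point): Point on the dial's top, 36 mm from the axis, on the white pointer line (6 x 28 mm, flush). Turns with the dial: at setting 0 it points to the mixer's +y, at the third setting to +x (the rollers). Five white dots on the deck, growing clockwise from small to large, mark the settings.
- pot: Small white jar with a lid, 40 mm diameter, 55 mm high, loose, standing on the deck beside the dial, 117 mm to the mixer's +y or -y of the axis (and within 20 mm of it in x); origin at the centre of its underside. Not to be moved.
- dropper: Amber bottle with a black cap, 30 mm diameter, 65 mm high, loose, standing on the deck on the other side of the dial; origin at the centre of its underside. Not to be moved.
- tube_rack: White foam tube rack 160 x 160 x 35 mm with capped tubes standing up to 88 mm above the table, loose, on the table left (+y) of the mixer; origin at the centre of its underside. Not to be moved.
- glove_box: Cardboard glove box 120 x 220 x 70 mm, loose, on the table right (-y) of the mixer; origin at the centre of its underside. Not to be moved.

How it is judged:
By the outcome, as a careful person would: the job done as asked, in the order asked, and still so for the second after the job is handed in, with the robot touching nothing.
It also fails if it takes over 32 s, if anything falls off the work surface, if the arm or the gripper's body presses on something with over 40 N, if the wrist force passes 120 N, or if a joint passes its speed limit or range.

## Robot

A 6-joint arm with a two-finger parallel gripper is mounted at the origin on the work surface. World frame = base frame: x ahead of the robot, y to its left, z up, the work surface at z = 0. Lengths are in m, angles in rad, forces in N, time in s.
With the tool pointing down it reaches from about 0.4 to 0.825 m from the base axis. Payload 7 kg.
Tool frame: the origin (TCP) lies on the front face of the gripper's body, between the roots of the fingers; the fingertips stand 66 mm ahead of it and the grasp point (between the pads) lies 47 mm ahead of it (bot.tip_extent is the distance from the TCP to the fingertips, in m); x points along the fingers, z is the direction in which the jaws open and shut, and the axes are right-handed (so a half turn about x gives the same grasp; the last joint's range is limited). The gripper opens to 88 mm and grips with 3 to 60 N. Pads are 19 mm wide; open, the fingers measure 130 mm over their backs; the gripper's body (78 mm by 193 mm) begins 47 mm behind the grasp point.
Start: joints at [-0.957, 0.359, 0.012, 0, -1.224, -0.288], TCP at [0.216, -0.639, 0.292] pointing down, gripper open.
Joint ranges: [-3.07, 3.07], [-1.43, 2.12], [-1.02, 1.25], [-3.03, 1.67], [-3.05, -0], [-3.03, 3.03]. Speed limits (rad/s): [2.39, 2.39, 3.01, 3.14, 3.14, 3.14].

## Interface

Orientations are given as a unit quaternion [w, x, y, z].
In Python, from workcell import readout, camera, get_calibration, ticket, bot gives the robot as it stands.
- The arm moves only by the tool play_rows, never from a script. Its argument "targets" is a list of rows, each a list of 6 numbers: the shift along the world's x, y, z in mm, then the turn, a rotation vector about the world's x, y, z in rad. In form: [[tx, ty, tz, wx, wy, wz], ...]. A call has 1 to 10 rows; each row is the pose to reach, as a shift and turn from the pose commanded when the call began; what a row does not reach only later rows make up. A row lasts 1/12 s, in which the tool goes at most 41.7 mm and 7.16 degrees, less where a joint would pass 70% of its speed; a pose out of reach is approached as far as the arm can. A call with a gripper value outside its range is refused whole. "grip" is the gripper's target within -1 to 1 (fully open at 1, half-way at 0, shut at -1), set as the call begins (left out, the last holds). The fingers move at their own pace and stop on an object; "squeeze" is the grip in N (left out, the last holds). Time passes only in rows, so rows that repeat a pose let the fingers close. It gives the time, the measured TCP pose, the force and the opening at its end, in the units of the state.
- readout.get_obs(): the state, without advancing time (a new reading comes with each control period).
- camera(name): name is "scene" or "top"; returns (picture, depth): 400x640x3 uint8, red, green, blue; 400x640 float32, m along the optical axis (not along the pixel's ray), 0 where there is no reading.
- get_calibration(name): a dict with "fx", "fy", "cx", "cy" (pixels), "rvec" (rotation vector, rad) and "tvec" (3), from world to camera coordinates, as OpenCV has them. Camera axes: x right, y down, z forward; pixel columns grow to the right and rows downward; lengths in m; the calibration is good to about 2 mm. A picture is of the moment at which its call begins. get_calibration takes no time and is no camera call.
- ticket.sign_off(): hands the job in, once; it reports no verdict.
The state is a dict: "t": time; "joint_pos": joint angles; "qd": joint speeds; "effort": joint torques, N m; "position": TCP position; "orientation": TCP orientation; "wrist_force": force on the tool from outside, world axes, zero at the start; "ft_torque": the same for the moment, N m; "finger_gap": opening from 0.0 (shut) to 1.0 (fully open).
Only numpy, scipy, OpenCV 4.12 (cv2) and the standard library are available. Lean on these libraries where they do the work, as an engineer would, in place of code of your own. Each camera call takes 0.05 s, during which the arm holds its last target.

## Working session

There is one attempt and no reset: what is moved stays moved. The work goes in short steps, Python scripts to look and compute and a tool call to move; the robot and the scene stay as the last step left them, time stands still between calls to the robot, and variables do not carry over. Pictures are saved under pics/ and viewed, and the job is handed in when it is done.

Besides the shell and the picture viewer there is one more tool, called after ">>>" in YAML: its name, and indented under it one key for each argument. play_rows: Moves the arm, as the interface text tells. Its arguments: {"type":"object","properties":{"targets":{"type":"array"},"grip":{"type":"number"},"squeeze":{"type":"number"}},"required":["targets"]}

```bash
mkdir -p pics
cat > h.py <<'E'
import numpy as np,cv2
from workcell import readout,camera,get_calibration,ticket,bot
def ray(c,u,v,z):
    R=cv2.Rodrigues(np.array(c["rvec"],float))[0];t=np.array(c["tvec"],float).ravel()
    d=R.T@np.array([(u-c["cx"])/c["fx"],(v-c["cy"])/c["fy"],1]);o=-R.T@t
    return o+d*(z-o[2])/d[2]
def proj(c,P):
    K=np.array([[c["fx"],0,c["cx"]],[0,c["fy"],c["cy"]],[0,0,1]])
    return cv2.projectPoints(np.array(P,float).reshape(-1,3),np.array(c["rvec"],float),np.array(c["tvec"],float),K,None)[0].reshape(-1,2)
E
python3 - <<'E'
from h import *
for n in("top","scene"):
    p,d=camera(n);np.savez(f"pics/{n}0.npz",p=p,d=d);cv2.imwrite(f"pics/{n}0.png",p[:,:,::-1])
o=readout.get_obs();print(o);print(get_calibration("top"))
E
```

```text
{'t': 0.1, 'joint_pos': array([-9.56893550e-01,  3.59299962e-01,  1.11296768e-02, -2.88767891e-04,
       -1.22413317e+00, -2.88150699e-01]), 'qd': array([-0.00127096, -0.00079745,  0.00144765,  0.00191399,  0.00052294,
        0.00136213]), 'effort': array([-1.18828135e-03, -5.84165204e+01,  2.93754208e+01,  7.01563686e+00,
        1.01651932e-02, -5.41978920e-05]), 'position': array([ 0.21590365, -0.63916051,  0.29132072]), 'orientation': array([ 0.41259774, -0.57396865,  0.41206665,  0.57491232]), 'wrist_force': array([-0.15697413, -0.11827963, -0.38910342]), 'ft_torque': array([ 0.01145314, -0.01457047, -0.0316061 ]), 'finger_gap': 0.9981122075581345}
{'fx': 409.07153380917686, 'fy': 409.07153380917686, 'cx': 317.2463143974012, 'cy': 199.75763494532458, 'rvec': array([ 2.18629306, -2.13021476,  0.20182916]), 'tvec': array([0.01283272, 0.62413078, 1.03968921])}
```

View pics/top0.png

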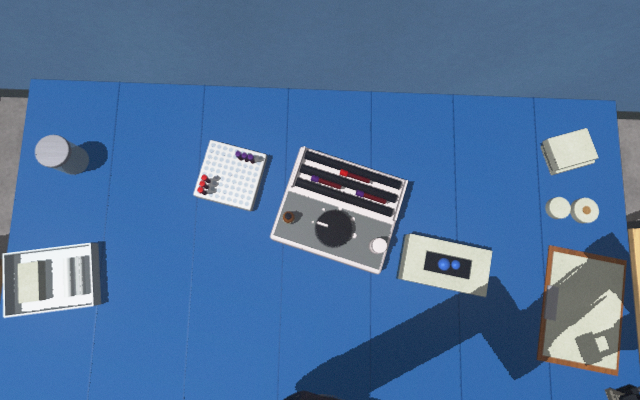

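View pics/scene0.png

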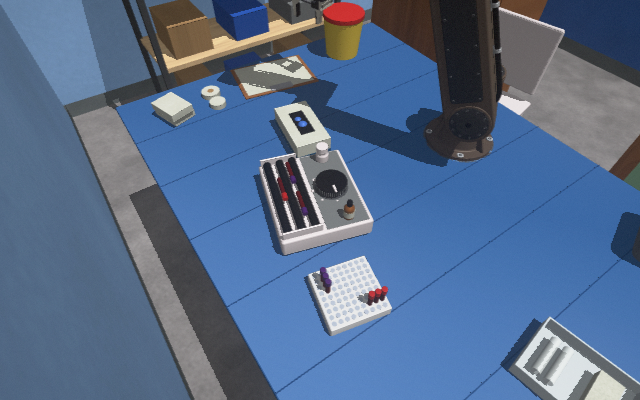

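Run:
```python
from h import *
z=np.load("pics/top0.npz");p=z["p"];d=z["d"];c=get_calibration("top")
x0,y0,x1,y1=255,135,415,285
cv2.imwrite("pics/crop0.png",cv2.resize(p[y0:y1,x0:x1,::-1],None,fx=5,fy=4,interpolation=cv2.INTER_CUBIC)) if 0 else cv2.imwrite("pics/crop0.png",cv2.resize(p[175:285,265:405,::-1],None,fx=5,fy=5,interpolation=cv2.INTER_CUBIC))
g=p.max(2)
m=np.zeros(g.shape,np.uint8);m[195:262,300:370]=(g[195:262,300:370]<70)*255
cs=max(cv2.findContours(m,0,cv2.CHAIN_APPROX_NONE)[0],key=cv2.contourArea)
e=cv2.fitEllipse(cs);print("ell",e,cv2.minEnclosingCircle(cs))
mk=np.zeros(g.shape,np.uint8)
yy,xx=np.mgrid[:400,:640]
w=(p.min(2)>130)&(np.hypot(xx-e[0][0],yy-e[0][1])<19)
P=np.array([ray(c,u,v,.096)[:2] for v,u in zip(*np.nonzero(w))]);print(len(P),P.mean(0))
print("c top",ray(c,*e[0],.096),ray(c,*e[0],.085), d[228,335],d[245,378])
# mixer outline: white/grey not blue
hsv=cv2.cvtColor(p,cv2.COLOR_RGB2HSV)
m=((p[:,:,0].astype(int)+30>p[:,:,2])*255).astype(np.uint8);m[:135]=0;m[285:]=0;m[:,:262]=0;m[:,412:]=0
cs=[k for k in cv2.findContours(m,0,2)[0] if cv2.contourArea(k)>500]
for k in cs: print(cv2.minAreaRect(k))
# deck front corners
for u,v in((272,238),(380,272)): print(ray(c,u,v,.071))
```

```text
ell ((334.7682800292969, 228.17982482910156), (33.90410232543945, 36.070640563964844), 24.631898880004883) ((334.0977478027344, 228.01504516601562), 18.53137969970703)
34 [0.55403917 0.01239243]
c top [ 0.54512291 -0.01504505  0.096     ] [ 0.54604783 -0.01590192  0.085     ] 1.0278151 0.9931258
((339.4787292480469, 209.6968536376953), (116.09105682373047, 98.73086547851562), 18.267906188964844)
[0.51795282 0.14298159 0.071     ]
[ 0.43870227 -0.13411917  0.071     ]
```

View pics/crop0.png

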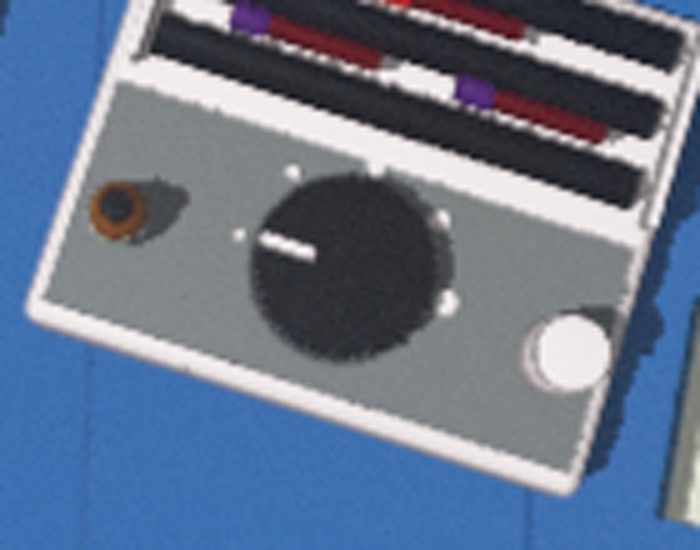

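Run:
```python
from h import *
from scipy.spatial.transform import Rotation as R
c=get_calibration("top")
f=lambda a,b:ray(c,(a+.5)/5-.5+265,(b+.5)/5-.5+175,.071)[:2]
dots=np.array([f(240,235),f(293,173),f(376,170),f(441,217),f(447,303)])
A=np.c_[2*dots,np.ones(5)];s=np.linalg.lstsq(A,(dots**2).sum(1),rcond=None)[0]
print(dots,"fit",s[:2],np.sqrt(s[2]+s[0]**2+s[1]**2),"mid",(dots[0]+dots[4])/2)
v=dots[0]-dots[4];print("yaw",np.degrees(np.arctan2(v[1],v[0]))-90)
print("edge top centre",ray(c,(346.5)/5-.5+265,268.5/5-.5+175,.096))
q=readout.get_obs()["orientation"];print(R.from_quat(q,scalar_first=True).as_matrix());print([a for a in dir(bot) if a[0]!="_"])
# scene view
z=np.load("pics/scene0.npz");p=z["p"]
cv2.imwrite("pics/crops.png",cv2.resize(p[140:260,250:390,::-1],None,fx=5,fy=5,interpolation=cv2.INTER_CUBIC))
cs=get_calibration("scene")
for ctr in (s[:2],(dots[0]+dots[4])/2):
    print((proj(cs,[[*ctr,.096]])+.5-[250,140])*5)
```

```text
[[ 0.56268431  0.04048917]
 [ 0.5956294   0.01384465]
 [ 0.59840222 -0.02921991]
 [ 0.57481933 -0.06330834]
 [ 0.53045367 -0.06685217]] fit [ 0.5459035  -0.01336472] 0.05627157423367134 mid [ 0.54656899 -0.0131815 ]
yaw -16.713068843353042
edge top centre [ 0.54500826 -0.01260835  0.096     ]
[[-6.46190479e-04 -9.47441718e-01 -3.19927763e-01]
 [ 1.38837410e-03 -3.19928371e-01  9.47440716e-01]
 [-9.99998827e-01  1.68047751e-04  1.52213821e-03]]
['IKError', 'tip_extent']
[[406.02020654 203.54115424]]
[[405.25414489 204.2146835 ]]
```

View pics/crops.png

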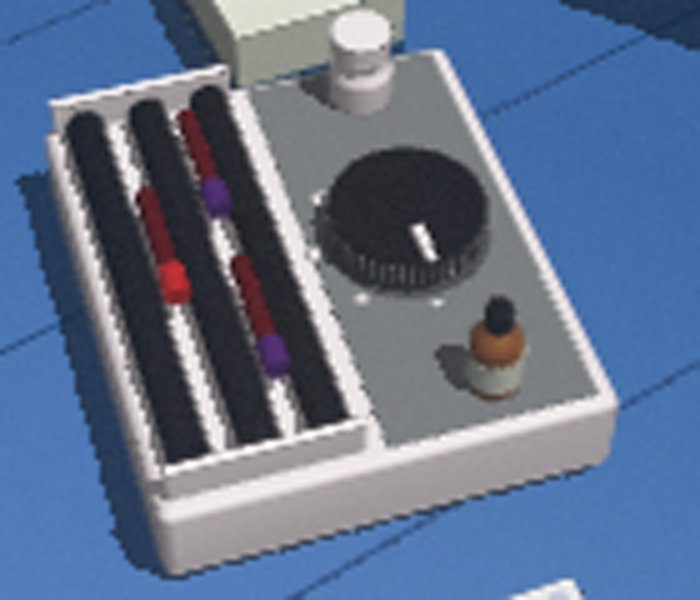

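>>> play_rows:
  targets:
    - [8,16,0,0,0,0]
    - [25,51,0,0,0,0]
    - [43,88,0,0,0,0]
    - [61,125,0,0,0,0]
    - [79,162,0,0,0,0]
    - [97,199,0,0,0,0]
    - [115,236,0,0,0,0]
    - [133,273,0,0,0,0]
    - [151,310,0,0,0,0]
    - [169,347,0,0,0,0]
  grip: -1
  squeeze: 10

```text
t: 0.93
position: [0.3852, -0.2905, 0.2921]
orientation: [-0.412, 0.574, -0.412, -0.574]
wrist_force: [0.2, 0.1, -0.1]
finger_gap: 0.307
```

>>> play_rows:
  targets:
    - [18,37,0,0,0,0]
    - [36,74,-8,0,0,0]
    - [54,111,-16,0,0,0]
    - [72,148,-24,0,0,0]
    - [90,185,-32,0,0,0]
    - [108,222,-40,0,0,0]
    - [122,250,-48,0,0,0]
    - [130,265,-54,0,0,0]
    - [132,270,-60,0,0,0]
    - [132,270,-60,0,0,0]

```text
t: 1.77
position: [0.5166, -0.0217, 0.2305]
orientation: [0.411, -0.574, 0.413, 0.575]
wrist_force: [-0.6, -1.2, -1.4]
finger_gap: 0.008
```

Run:
```python
from h import *
p,d=camera("scene");cv2.imwrite("pics/s1.png",cv2.resize(p[90:250,240:400,::-1],None,fx=3.7,fy=3.7,interpolation=cv2.INTER_CUBIC))
o=readout.get_obs();print(o)
```

```text
{'t': 1.8167, 'joint_pos': array([ 3.36205151e-01,  1.50521932e-01, -4.18671663e-01, -2.20401613e-04,
       -1.00391184e+00, -1.58044232e+00]), 'qd': array([-0.02501917, -0.02337995,  0.00421467,  0.00715739, -0.00832996,
        0.0055216 ]), 'effort': array([  1.02165945, -37.38295197,  26.28522635,   6.17022872,
         0.14142411,  -0.12298065]), 'position': array([ 0.51635995, -0.02265974,  0.23126331]), 'orientation': array([ 0.41147578, -0.57407936,  0.41273624,  0.57512552]), 'wrist_force': array([ 0.05426095, -1.02792328, -0.21927241]), 'ft_torque': array([-0.08556904, -0.01291233,  0.04297086]), 'finger_gap': 0.0063147307984718366}
```

View pics/s1.png

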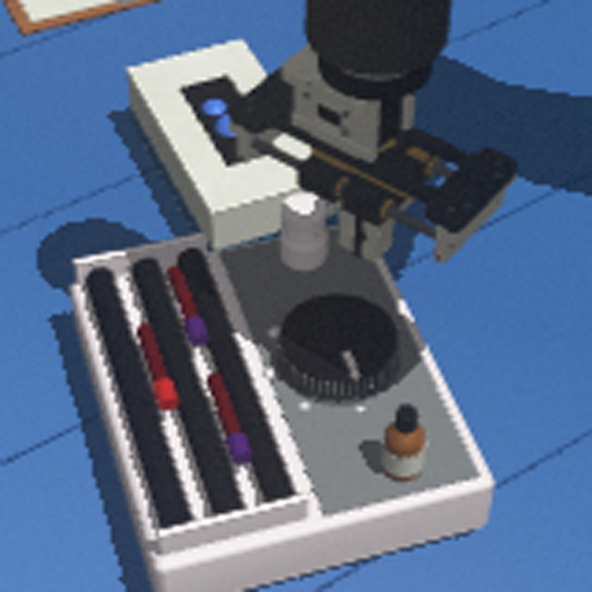

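>>> play_rows:
  targets:
    - [0.5,0,-15,0,0,0]
    - [0.5,0,-35,0,0,0]
    - [0.5,0,-50,0,0,0]
    - [0.5,0,-58,0,0,0]
    - [0.5,0,-63,0,0,0]
    - [0.5,0,-66,0,0,0]
    - [0.5,0,-66,0,0,0]
    - [0.5,0,-66,0,0,0]

```text
t: 2.48
position: [0.5178, -0.0227, 0.1668]
orientation: [-0.413, 0.575, -0.412, -0.574]
wrist_force: [-0.3, -0.3, 0.5]
finger_gap: 0.01
```

Run:
```python
from h import *
p,d=camera("scene");cv2.imwrite("pics/s2.png",cv2.resize(p[90:250,240:400,::-1],None,fx=3.7,fy=3.7,interpolation=cv2.INTER_CUBIC))
o=readout.get_obs();print(o["position"],o["wrist_force"],o["ft_torque"])
```

```text
[ 0.51792476 -0.02255204  0.16694179] [-1.12854292  0.10842601 -0.0463435 ] [ 0.00767617 -0.01085287 -0.031916  ]
```

View pics/s2.png

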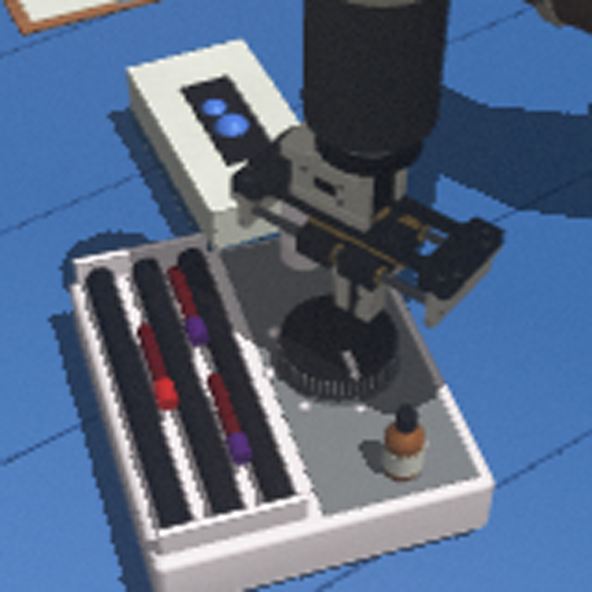

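>>> play_rows:
  targets:
    - [0,0,-3,0,0,0]
    - [0,0,-4.5,0,0,0]
    - [0,0,-6,0,0,0]
    - [0,0,-7,0,0,0]
    - [0,0,-7,0,0,0]
    - [0,0,-7,0,0,0]

```text
t: 3.03
position: [0.5178, -0.0224, 0.1596]
orientation: [-0.412, 0.575, -0.412, -0.574]
wrist_force: [-1.5, -1.0, 6.2]
finger_gap: 0.004
```

>>> play_rows:
  targets:
    - [0,0,-0.5,0,0,0]
    - [-0.4,1.1,-0.5,0,0,-0.039]
    - [-0.7,2.2,-0.5,0,0,-0.079]
    - [-1.2,4.4,-0.5,0,0,-0.157]
    - [-1.5,6.7,-0.5,0,0,-0.236]
    - [-1.6,9.0,-0.5,0,0,-0.314]
    - [-1.6,11.3,-0.5,0,0,-0.393]
    - [-1.6,11.3,-0.5,0,0,-0.393]

```text
t: 3.7
position: [0.516, -0.011, 0.1592]
orientation: [0.518, -0.482, 0.518, 0.482]
wrist_force: [-1.9, -0.6, 6.7]
finger_gap: 0.005
```

Run:
```python
from h import *
p,d=camera("scene");cv2.imwrite("pics/s3.png",cv2.resize(p[90:250,240:400,::-1],None,fx=3.7,fy=3.7,interpolation=cv2.INTER_CUBIC))
o=readout.get_obs();print(o["position"],o["wrist_force"],o["ft_torque"])
```

```text
[ 0.51597463 -0.01108728  0.15919457] [-1.64629059 -0.64563961  6.74630876] [-0.23527251  0.78629672 -0.03659026]
```

View pics/s3.png

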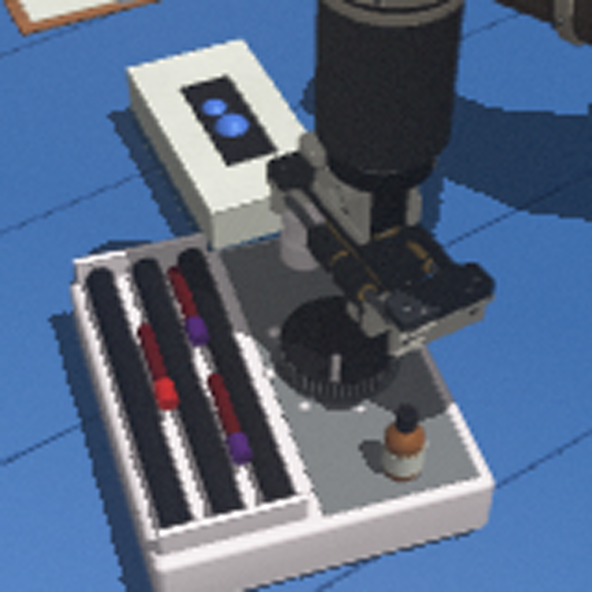

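>>> play_rows:
  targets:
    - [0.1,1.1,0,0,0,-0.039]
    - [0.2,2.3,0,0,0,-0.079]
    - [0.6,4.6,0,0,0,-0.157]
    - [1.2,6.8,0,0,0,-0.236]
    - [2.0,9.0,0,0,0,-0.314]
    - [2.9,11.1,0,0,0,-0.393]
    - [2.9,11.1,0,0,0,-0.393]

```text
t: 4.33
position: [0.5187, 0.0003, 0.159]
orientation: [0.602, -0.371, 0.602, 0.371]
wrist_force: [-2.5, 0.7, 7.1]
finger_gap: 0.006
```

Run:
```python
from h import *
p,d=camera("scene");cv2.imwrite("pics/s4.png",cv2.resize(p[90:250,240:400,::-1],None,fx=3.7,fy=3.7,interpolation=cv2.INTER_CUBIC))
o=readout.get_obs();print(o["position"],o["wrist_force"],o["ft_torque"])
c=get_calibration("scene")
for th in (0,.4,.6,.785,.95):
    a=np.radians(90-16.7)-th
    print(th,[(proj(c,[[.5455+r*np.cos(a),-.013+r*np.sin(a),.093]])[0]+.5-[240,90])*3.7 for r in (.02,.045)])
```

```text
[5.18633465e-01 1.82639674e-04 1.59050925e-01] [-3.69066743  1.16609123  7.36960395] [ 0.27053528  1.20994938 -0.04201602]
0 [array([346.34550527, 356.69734453]), array([356.97116333, 380.24046759])]
0.4 [array([336.05184746, 357.4788307 ]), array([333.48239125, 382.05654968])]
0.6 [array([330.92124451, 356.71153292]), array([321.77624838, 380.28306362])]
0.785 [array([326.43242303, 355.34204639]), array([311.55849993, 377.11950351])]
0.95 [array([322.76932961, 353.6263182 ]), array([303.25123728, 373.16387374])]
```

View pics/s4.png

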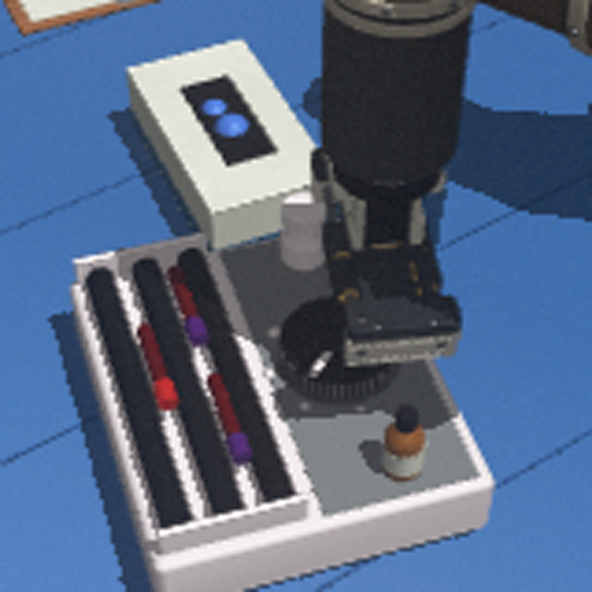

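>>> play_rows:
  targets:
    - [0,0,2,0,0,0]
    - [0,0,5,0,0,0]
    - [0,0,12,0,0,0]
    - [0,0,30,0,0,0]
    - [0,0,60,0,0,0]
    - [-10,-20,90,0,0,0]
    - [-20,-50,110,0,0,0]
    - [-30,-85,120,0,0,0]
    - [-40,-120,120,0,0,0]
    - [-50,-155,120,0,0,0]

```text
t: 5.22
position: [0.4685, -0.1563, 0.2803]
orientation: [0.602, -0.374, 0.6, 0.373]
wrist_force: [1.6, -0.4, -0.3]
finger_gap: 0.005
```

>>> play_rows:
  targets:
    - [-10,-35,0,0,0,0]
    - [-20,-70,0,0,0,0]
    - [-30,-100,0,0,0,0]
    - [-35,-120,0,0,0,0]
    - [-35,-120,0,0,0,0]
    - [-35,-120,0,0,0,0]

```text
t: 5.72
position: [0.4333, -0.276, 0.2788]
orientation: [0.601, -0.372, 0.601, 0.372]
wrist_force: [0.9, 0.2, 0.2]
finger_gap: 0.01
```

Run:
```python
from h import *
p,d=camera("scene");cv2.imwrite("pics/s5.png",cv2.resize(p[90:250,240:400,::-1],None,fx=3.7,fy=3.7,interpolation=cv2.INTER_CUBIC))
p,d=camera("top");cv2.imwrite("pics/t5.png",cv2.resize(p[175:285,265:405,::-1],None,fx=5,fy=5,interpolation=cv2.INTER_CUBIC))
o=readout.get_obs();print(o["t"],o["position"],o["wrist_force"])
```

```text
5.8167 [ 0.43381683 -0.27484931  0.27879422] [ 0.04410919 -0.23814796  0.56417657]
```

View pics/s5.png

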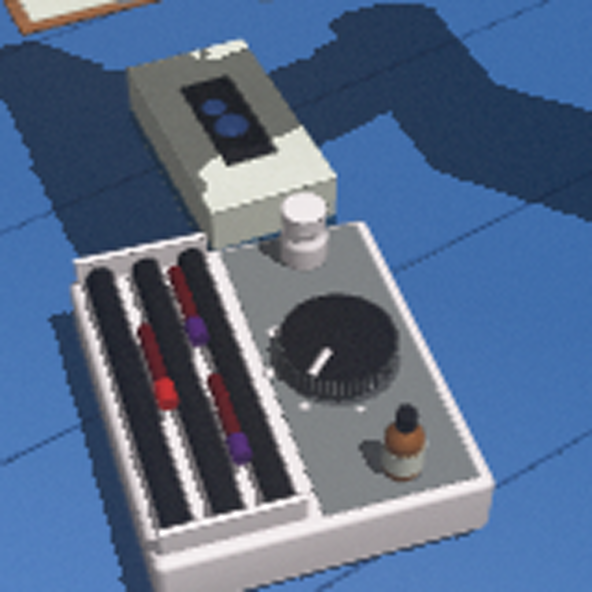

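View pics/t5.png

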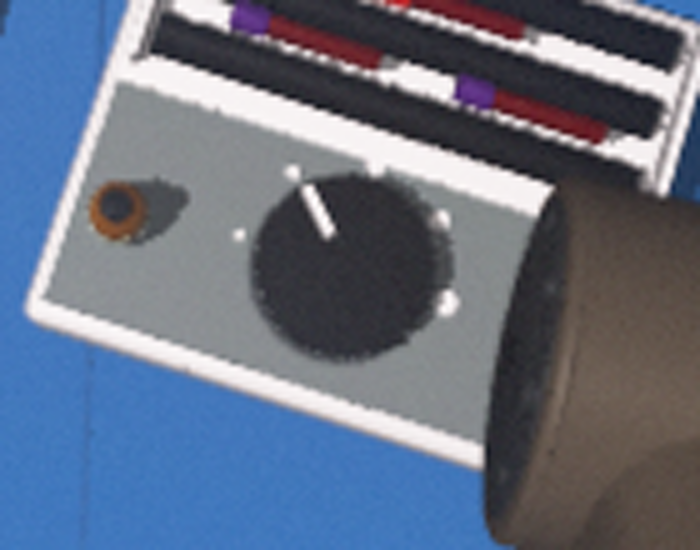

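The pointer now runs from (305,185) to (330,235) in the top crop, in line with the second dot at (293,173). The pot and bottle are where they were, and the arm is clear of everything.

```bash
python3 -c "
from workcell import ticket
print(ticket.sign_off())"
```

```text
the job is handed in; nothing more can be done
None
```

The mixer is one speed up: the dial went from the first setting to the second. I pressed the closed fingertips on the dial top near the rim with about 6 to 7 N, turned it 45° clockwise, then lifted off and moved the arm away.

- **Dial:** after release, both camera views show the pointer in line with the second dot.
- **Other objects:** the pot and bottle look unmoved. The glove box looks unmoved in the scene view. I did not check the tube rack again, but the arm never went near it.
- **Robot:** the arm was clear with no contact force, and the job was handed in at about 5.8 s.

No check failed or disagreed. In the last top view the arm hid the pot, so the pot was checked only in the scene view.

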